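# Put the spices away and lean the boards to air

## Task

Clear up the kitchen table: put every spice jar into the open drawer of the spice chest, then push the drawer fully home until its catch snaps. Take the serving boards out of the draining rack and lean them side by side, on their short lower edges and without overlapping, against the front of the tiled splash panel so that they rest on it at a stable slant (roughly 10 to 20 degrees); leave the mustard and honey jars where they are.

Things in the scene. Friction and masses are not known exactly. Their poses are not given: they have to be found in the camera images.
- chest_drawer0 (a joint): the drawer of the low wooden spice chest (chest 270 deep x 210 wide x 150 high). Opening in m: 0 = home, grows as it comes out; it starts 0.17 to 0.185 open. It slides stiffly (about 1 N), then a sprung catch resists the last 17 mm with about 5 N more; once it is pushed to within 5 mm of home the catch snaps it shut and holds it, short of that the catch pushes it back out
- drawer_floor (a point): centre of the inner floor of the drawer (moves with it), 22 mm above the table. Its x axis points into the chest: the drawer opens along -x. Inside, the drawer is 225 long (x, -112 to +112 mm) by 168 wide (y, -84 to +84 mm), walls 106 mm above its floor; only the part outside the chest is open from above: from x = -112 mm to x = opening - 118 mm (at 0.17 open: from x -112 to +52 mm)
- front_top (a point): middle of the outer face of the drawer's front panel, 11 mm below its top edge (moves with the drawer). Same axes as drawer_floor; a round knob, under 30 mm wide, sticks out about 35 mm from the front, its centre 14 mm below this point; the flat front is 204 wide. The front's top edge is 138 mm above the table, the chest's top 150 mm
- panel: low tiled splash panel with an aluminium top edge, 380 wide, 112 high, 16 thick, standing fixed on the table. Origin at the table, at the middle of the foot of its front face; x points through the panel, away from the robot (the face looks to -x); y along the panel, z up
- rack: fixed wire draining rack with three slots side by side. Origin under its middle; the slots lie 56 mm apart along its y, and each slot runs along its x. Floor 8 mm high; wire hoops 62 mm high either side of each slot
- mustard: squat jar with green cap (68 dia x 84), bystander at the right; origin at the centre of its foot
- honey: jar with white cap (71 dia x 110), bystander at the left; origin at the centre of its foot
- spice_1_center (a point): glass spice jar with green screw cap, 46 diameter x 106 high, 0.11 kg, at first standing upright on the table; this point is its centre, half-way up, z along the jar towards the cap. May be absent
- spice_2_center (a point): glass spice jar with green screw cap, 46 diameter x 106 high, 0.11 kg, at first standing upright on the table; this point is its centre, half-way up, z along the jar towards the cap. May be absent
- spice_3_center (a point): glass spice jar with green screw cap, 46 diameter x 106 high, 0.11 kg, at first standing upright on the table; this point is its centre, half-way up, z along the jar towards the cap. May be absent
- board_1_center (a point): small wooden serving board, 110 wide x 160 tall x 12 thick, 0.16 kg, at first standing on its short edge in a slot of the rack; this point is its centre (80 mm above its lower edge). Axes: x through its thickness, y along its width, z up along its height. A steel-rimmed hanging hole in one upper corner. May be absent
- board_1: the same board as board_1_center, but the point at the middle of its lower edge (same axes)
- board_2_center (a point): small wooden serving board, 110 wide x 160 tall x 12 thick, 0.16 kg, at first standing on its short edge in a slot of the rack; this point is its centre (80 mm above its lower edge). Axes: x through its thickness, y along its width, z up along its height. A steel-rimmed hanging hole in one upper corner. May be absent
- board_2: the same board as board_2_center, but the point at the middle of its lower edge (same axes)
- board_3_center (a point): small wooden serving board, 110 wide x 160 tall x 12 thick, 0.16 kg, at first standing on its short edge in a slot of the rack; this point is its centre (80 mm above its lower edge). Axes: x through its thickness, y along its width, z up along its height. A steel-rimmed hanging hole in one upper corner. May be absent
- board_3: the same board as board_3_center, but the point at the middle of its lower edge (same axes)
Things that resemble listed ones, but are neither listed nor needed, are in the scene too. Leave any orange look-alike of the part that bears spice_1_center alone.

How it is judged:
By the outcome, as a careful person would: the job done as asked, in the order asked, and still so for the second after the job is handed in, with the robot touching nothing.
Of board_1, board_2, board_3 only 2 to 3 are there at a start; the rules pass over those that are not, and their reading is None.
Of spice_1, spice_2, spice_3 only 2 to 3 are there at a start; the rules pass over those that are not, and their reading is None.
At some moment in a run one of spice_1, spice_2, spice_3 may be knocked a few centimetres aside while the robot is not near it.
It also fails if it takes over 210 s, if anything falls off the work surface, if the arm or the gripper's body presses on something with over 40 N, if the wrist force passes 120 N, or if a joint passes its speed limit or range.

## Robot

A 6-joint arm with a two-finger parallel gripper is mounted at the origin on a cart in front of the work surface, level with it; the furniture and walls round the work are solid. World frame = base frame: x ahead of the robot, y to its left, z up, the work surface at z = 0. Lengths are in mm, angles in rad, forces in N, time in s.
With the tool pointing down it reaches from about 350 to 775 mm from the base axis. Payload 7.3 kg.
Tool frame: the origin (TCP) lies at the very end of the fingers, on their centre line; the grasp point (between the pads) lies 19 mm behind it; x points along the fingers, z is the direction in which the jaws open and shut, and the axes are right-handed (so a half turn about x gives the same grasp; the last joint's range is limited). The gripper opens to 92 mm and grips with 3 to 60 N. Pads are 19 mm wide; open, the fingers measure 130 mm over their backs; the gripper's body (75 mm by 190 mm) begins 47 mm behind the grasp point.
Start: joints at [1.033, 0.342, 1.524, -0, 1.275, -0.146], TCP at [200.462, 485.246, 187.841] pointing down, gripper open.
Joint ranges: [-2.53, 2.53], [-0.77, 2.02], [0.04, 2.7], [-1, 4.14], [0.28, 2.66], [-3.11, 3.11]. Speed limits (rad/s): [2.57, 2.57, 3.14, 3.14, 3.14, 3.14].

## Interface

Orientations are given as [roll, pitch, yaw] about the fixed x, y, z axes, in that order (R = Rz(yaw) Ry(pitch) Rx(roll)).
In Python, from plant import * gives the robot as it stands.
- The arm moves only by the tool carry_out, never from a script. Its argument "rows" is a list of rows, each a list of 4 numbers: the shift along the world's x, y, z in mm, then the turn about the world's z in degrees. In form: [[x, y, z, twist], ...]. A call has 1 to 20 rows; each row is the pose to reach, as a shift and turn from the pose measured when the call began; what a row does not reach only later rows make up. A row lasts 1/12 s, in which the tool goes at most 41.7 mm and 7.16 degrees, less where a joint would pass 70% of its speed; a pose out of reach is approached as far as the arm can. A call with a gripper value outside its range is refused whole. "hand" is the finger opening in mm, from 0 to 91.8, set as the call begins (left out, the last holds). The fingers move at their own pace and stop on an object; the grip force is fixed at half the most. Time passes only in rows, so rows that repeat a pose let the fingers close. It gives the time, the measured TCP pose, the force and the opening at its end, in the units of the state.
- get_obs(): the state, without advancing time (a new reading comes with each control period).
- capture(name): name is "side" or "top"; returns the picture (420x560x3 uint8, red, green, blue); there is no depth.
- camera_info(name): a dict with "camera_matrix" (3x3 intrinsics, pixels), "pose" (4x4, takes a point from camera to world coordinates). Camera axes: x right, y down, z forward; pixel columns grow to the right and rows downward; lengths in mm; the calibration is good to about 2 mm. A picture is of the moment at which its call begins. camera_info takes no time and is no camera call.
- close_job(): hands the job in, once; it reports no verdict.
The state is a dict: "time": time; "joint_positions": joint angles; "dq": joint speeds; "tau": joint torques, N m; "tool_pos": TCP position; "tcp_rot": TCP orientation; "contact_force": force on the tool from outside, world axes, zero at the start; "moment": the same for the moment, N m; "grip_width": finger opening in mm.
Only numpy, scipy, OpenCV 4.12 (cv2) and the standard library are available. Lean on these libraries where they do the work, as an engineer would, in place of code of your own. Each camera call takes 0.05 s, during which the arm holds its last target. There are 200 camera calls.

## Working session

There is one attempt and no reset: what is moved stays moved. The work goes in short steps, Python scripts to look and compute and a tool call to move; the robot and the scene stay as the last step left them, time stands still between calls to the robot, and variables do not carry over. Pictures are saved under pics/ and viewed, about 12 in all and at most 16, crops included, and the job is handed in when it is done.

Besides the shell and the picture viewer there is one more tool, called after ">>>" in YAML: its name, and indented under it one key for each argument. carry_out: Moves the arm, as the interface text tells. Its arguments: {"type":"object","properties":{"rows":{"type":"array"},"hand":{"type":"number"}},"required":["rows"]}

```bash
ls; mkdir -p pics
cat > h.py <<'E'
from plant import *
import numpy as np, cv2
def save(n,img): cv2.imwrite('pics/'+n,cv2.cvtColor(img,cv2.COLOR_RGB2BGR))
def ray(cam,u,v):
    i=camera_info(cam);K=np.array(i['camera_matrix']);T=np.array(i['pose'])
    d=T[:3,:3]@np.linalg.solve(K,[u,v,1.]);return T[:3,3],d
def onz(cam,u,v,z):
    o,d=ray(cam,u,v);return (o+d*(z-o[2])/d[2]).round(1)
def proj(cam,p):
    i=camera_info(cam);K=np.array(i['camera_matrix']);T=np.array(i['pose'])
    q=K@(T[:3,:3].T@(np.array(p,float)-T[:3,3]));return (q[:2]/q[2]).round(1)
def tri(a,b):
    # a=(cam,u,v)
    o1,d1=ray(*a);o2,d2=ray(*b);A=np.c_[d1,-d2];s=np.linalg.lstsq(A,o2-o1,rcond=None)[0]
    p,q=o1+s[0]*d1,o2+s[1]*d2;return ((p+q)/2).round(1),np.linalg.norm(p-q).round(1)
E
python3 - <<'E'
from h import *
print(get_obs())
for c in('side','top'):
    save(c+'0.png',capture(c)); i=camera_info(c);print(c,np.array(i['camera_matrix']).round(1).tolist(),np.array(i['pose']).round(3).tolist())
E
```

```text
pics
{'time': 0.0, 'joint_positions': array([ 1.03300324e+00,  3.42716509e-01,  1.52504237e+00, -2.98470963e-05,
        1.27541080e+00, -1.45972772e-01]), 'dq': array([ 5.27309543e-04, -8.33374259e-04, -6.86417354e-04, -8.38045749e-05,
        7.76654044e-04, -2.02495939e-04]), 'tau': array([-1.45113434e-03, -4.31243384e+01, -2.44214219e+01,  7.14876596e-02,
        5.58739551e-02, -1.36021331e-04]), 'tool_pos': array([200.20688002, 484.80171841, 187.13939904]), 'tcp_rot': array([ 3.01371565,  1.56921904, -2.09048494]), 'contact_force': array([ 0.26571498, -0.77741979, -0.03202552]), 'moment': array([ 0.05326998,  0.02162661, -0.0018773 ]), 'grip_width': 91.80292485405666}
side [[505.4, 0.0, 280.4], [0.0, 505.4, 211.8], [0.0, 0.0, 1.0]] [[-0.264, -0.479, 0.837, -1059.605], [-0.965, 0.137, -0.225, 489.327], [-0.007, -0.867, -0.498, 1049.076], [0.0, 0.0, 0.0, 1.0]]
top [[463.6, 0.0, 275.9], [0.0, 463.6, 215.3], [0.0, 0.0, 1.0]] [[0.097, -0.772, 0.628, -489.587], [-0.995, -0.063, 0.075, -37.543], [-0.018, -0.633, -0.774, 1395.117], [0.0, 0.0, 0.0, 1.0]]
```

View pics/side0.png

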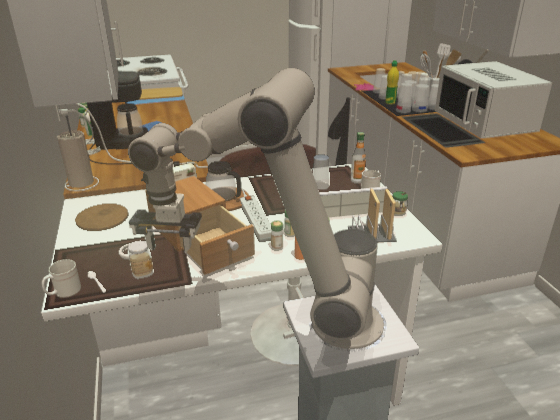

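View pics/top0.png

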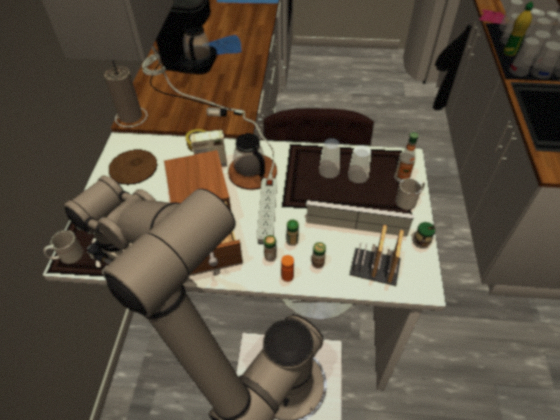

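The side view shows the drawer at (225,245), jars at (277,237) and (290,225), the orange one at (299,247), and the rack and boards at (383,215). The top view shows green-capped jars at (270,248), (292,232) and (318,254), the orange look-alike at (288,267), mustard at (424,233), boards at (378,250) and (397,253), and the panel at (358,218). Next is one enlarged crop from each view.

Run:
```python
from h import *
t=cv2.imread('pics/top0.png');s=cv2.imread('pics/side0.png')
a=cv2.resize(t[190:290,250:450],None,fx=4,fy=4,interpolation=cv2.INTER_CUBIC)
cv2.imwrite('pics/c_top.png',a)
b=cv2.resize(s[170:280,180:420],None,fx=3.3,fy=3.3,interpolation=cv2.INTER_CUBIC);cv2.imwrite('pics/c_side.png',b)
```

```text
(no output)
```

View pics/c_top.png

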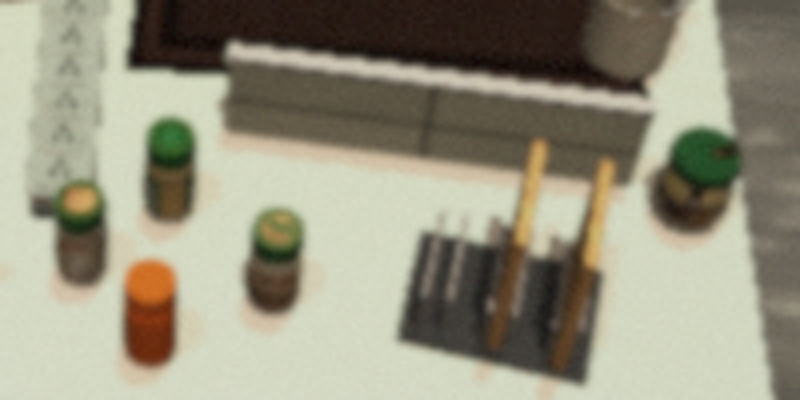

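View pics/c_side.png

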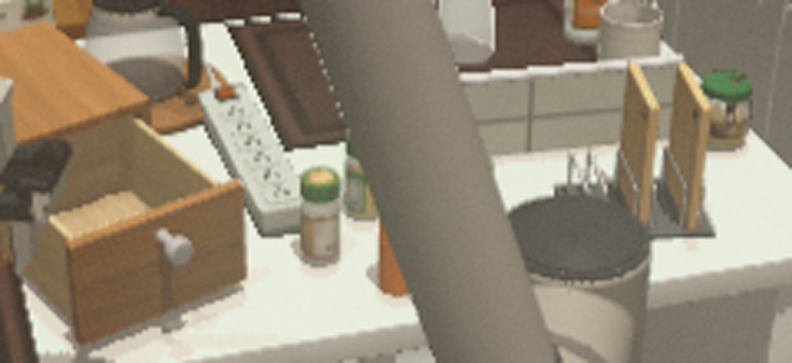

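Run:
```python
from h import *
T=lambda x,y:(250+x/4-.4,190+y/4-.4); S=lambda x,y:(180+x/3.3-.35,170+y/3.3-.35)
for n,x,y,z in [('A',171,130,106),('B',80,197,106),('C',278,228,106),('O',151,280,106),('pTL',228,55,112),('pTR',650,108,112),('pBL',226,130,0),('pBR',628,184,0),('r1',425,233,8),('r2',400,338,8),('r3',585,380,8),('r4',602,265,8),('b1far',540,142,168),('b1near',522,243,168),('b1bot',497,345,8),('b2far',607,160,168),('b2near',592,267,168),('b2bot',562,368,8),('must',705,150,84)]: print(n,onz('top',*T(x,y),z))
for n,x,y,z in [('dL',70,243,138),('dR',242,187,138),('dbL',88,340,0),('dbR',245,282,0),('knob',178,249,113),('B',320,180,106),('b1far',633,65,168),('b1near',654,105,168),('b2far',683,65,168),('b2near',706,105,168),('pTR',680,58,112),('chest',148,108,150)]: print('s',n,onz('side',*S(x,y),z))
print(tri(('top',*T(80,197)),('side',*S(320,178))),tri(('top',*T(540,142)),('side',*S(633,65))),tri(('top',*T(522,243)),('side',*S(654,105))),tri(('top',*T(607,160)),('side',*S(683,65))),tri(('top',*T(592,267)),('side',*S(706,105))))
```

```text
A [530.3  26.3 106. ]
B [450.4  99.  106. ]
C [431.9 -72.1 106. ]
O [370.1  31.1 106. ]
pTL [616.9 -19.2 112. ]
pTR [ 585.3 -394.6  112. ]
pBL [618.6 -21.    0. ]
pBR [ 585.2 -397.5    0. ]
r1 [ 507.6 -208.     8. ]
r2 [ 393.4 -185.     8. ]
r3 [ 364.7 -342.2    8. ]
r4 [ 485.7 -365.1    8. ]
b1far [ 493.9 -284.8  168. ]
b1near [ 389.3 -265.4  168. ]
b1bot [ 393.5 -268.7    8. ]
b2far [ 479.4 -338.9  168. ]
b2near [ 370.6 -319.4  168. ]
b2bot [ 375.  -323.4    8. ]
must [ 564.2 -446.6   84. ]
s dL [343.4 381.7 138. ]
s dR [400.1 194.5 138. ]
s dbL [366.7 371.6   0. ]
s dbR [425.3 190.3   0. ]
s knob [340.8 274.9 113. ]
s B [442.3  99.2 106. ]
s b1far [ 490.  -285.4  168. ]
s b1near [ 395.8 -268.   168. ]
s b2far [ 474.2 -340.2  168. ]
s b2near [ 380.1 -322.6  168. ]
s pTR [ 589.8 -397.6  112. ]
s chest [575.2 262.7 150. ]
(array([450.7,  98.2, 104.2]), np.float64(2.5)) (array([ 494.2, -286.1,  166.4]), np.float64(2.6)) (array([ 386. , -263.8,  173.4]), np.float64(1.6)) (array([ 479.2, -340.8,  166.3]), np.float64(4.0)) (array([ 366.5, -316.6,  175.5]), np.float64(3.0))
```

```bash
cat >> h.py <<'E'
from scipy.spatial.transform import Rotation as Ro
def jaw():
    o=get_obs();R=Ro.from_euler('xyz',o['tcp_rot']).as_matrix();z=R[:,2]
    return np.degrees(np.arctan2(z[1],z[0])).round(1), o['tool_pos'].round(1)
E
python3 -c "
from h import *
print(jaw())"
```

```text
(np.float64(67.6), array([200.2, 484.9, 187.2]))
```

>>> carry_out:
  rows:
    - [0, 0, 110, 0]
    - [0, 0, 110, 0]
    - [0, 0, 110, 0]
    - [230, -335, 110, 0]
    - [230, -335, 110, 0]
    - [230, -335, 110, 0]
    - [230, -335, 110, 0]
    - [230, -335, 110, 0]
    - [230, -335, 110, 0]
    - [230, -335, 110, 0]
    - [230, -335, 110, 0]
    - [230, -335, 110, 0]
    - [230, -335, 110, 0]
    - [230, -635, 110, 0]
    - [230, -635, 110, 0]
    - [230, -635, 110, 0]
    - [230, -635, 110, 0]
    - [230, -635, 110, 0]
    - [230, -635, 110, 0]
    - [230, -635, 110, 0]

```text
time: 1.77
tool_pos: [429.6, -143.7, 297.1]
tcp_rot: [2.724, 1.57, -2.38]
contact_force: [2.5, -0.7, 0.0]
grip_width: 92.0
```

>>> carry_out:
  rows:
    - [-150, -220, 0, 0]
    - [-150, -220, 0, 0]
    - [-150, -220, 0, 0]
    - [-150, -220, 0, 0]
    - [-150, -220, 0, 0]
    - [-150, -220, 0, 0]
    - [-150, -220, 0, 0]
    - [-150, -220, 0, 0]
    - [-150, -220, 0, 0]

```text
time: 2.52
tool_pos: [279.0, -363.9, 296.5]
tcp_rot: [1.504, 1.569, 2.68]
contact_force: [-0.0, 0.5, -0.5]
grip_width: 91.7
```

Run:
```python
from h import *
s=capture('side');t=capture('top');save('side1.png',s);save('top1.png',t)
r=cv2.resize(t[140:290,150:350],None,fx=4,fy=4,interpolation=cv2.INTER_CUBIC);save('c_top1.png',r)
r=cv2.resize(s[170:280,180:380],None,fx=4,fy=4,interpolation=cv2.INTER_CUBIC);save('c_side1.png',r)
print(jaw())
```

```text
(np.float64(67.6), array([ 280. , -362.8,  296.9]))
```

View pics/c_top1.png

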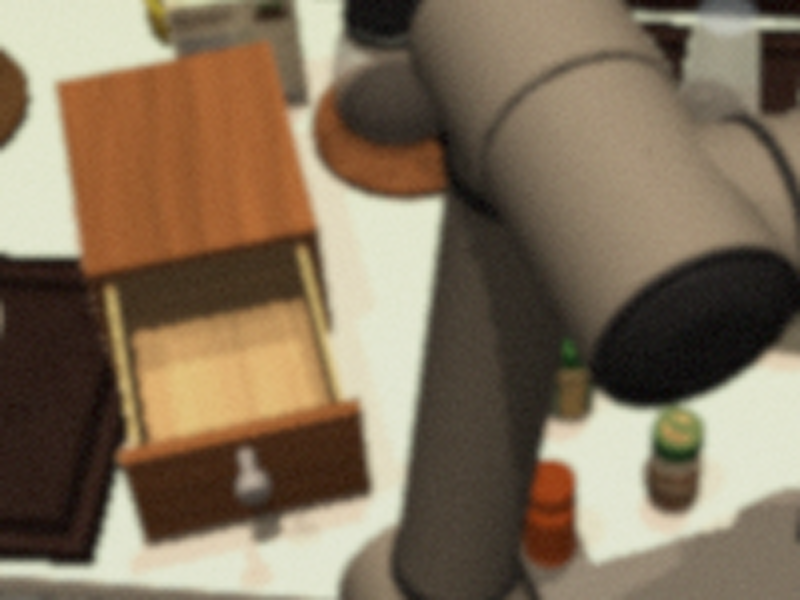

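View pics/c_side1.png

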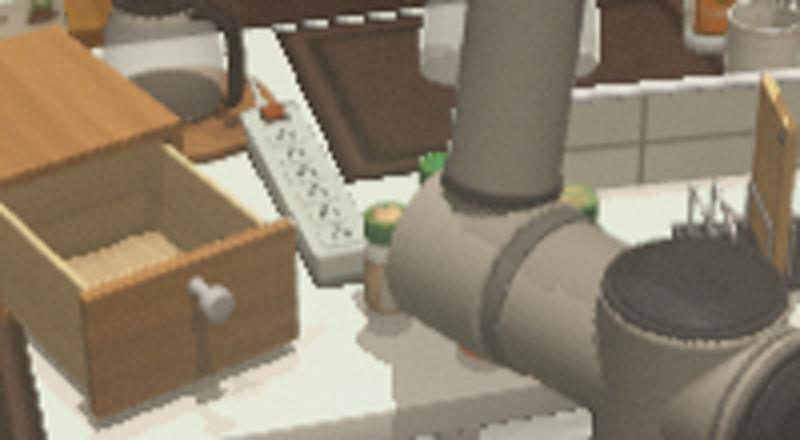

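Run:
```python
from h import *
T=lambda x,y:(150+x/4-.4,140+y/4-.4); S=lambda x,y:(180+x/4-.4,170+y/4-.4)
for n,x,y,z in [('dL',122,462,138),('dR',359,407,138),('inL',140,442,138),('inR',338,400,138),('cL',88,278,150),('cR',316,233,150),('cbL',60,83,150),('cbR',268,42,150),('knob',253,485,113),('C',676,428,106)]: print(n,onz('top',*T(x,y),z))
for n,x,y,z in [('dL',84,297,138),('dR',296,228,138),('knob',215,303,113),('cR',182,137,150)]: print('s',n,onz('side',*S(x,y),z))
print(tri(('top',*T(122,462)),('side',*S(84,297))),tri(('top',*T(359,407)),('side',*S(296,228))),tri(('top',*T(316,233)),('side',*S(182,137))))
# cap masks
t=cv2.imread('pics/top0.png');hsv=cv2.cvtColor(t,cv2.COLOR_BGR2HSV)
m=cv2.inRange(hsv,(35,90,40),(85,255,255));n,l,st,c=cv2.connectedComponentsWithStats(m)
for i in range(1,n):
    if st[i,4]>15: print(st[i],c[i].round(1))
```

```text
dL [336.6 382.  138. ]
dR [408.2 195.7 138. ]
inL [357.5 371.6 138. ]
inR [414.  214.4 138. ]
cL [518.8 452.6 150. ]
cR [587.4 260.2 150. ]
cbL [758.6 538.6 150. ]
cbR [831.3 347.7 150. ]
knob [339.6 276.4 113. ]
C [431.8 -70.4 106. ]
s dL [340.2 383.  138. ]
s dR [397.7 192.8 138. ]
s knob [339.6 275.9 113. ]
s cR [563.4 262.5 150. ]
(array([336.2, 382.4, 139.8]), np.float64(2.1)) (array([408.7, 193.6, 133.7]), np.float64(6.9)) (array([598.4, 260.7, 133.5]), np.float64(7.8))
[526   2   7   8  37] [529.3   5.2]
[506  36  18  19  90] [515.6  45.4]
[411 133   6  11  38] [413.4 137.1]
[288 220  10  12 102] [292.3 225.7]
[418 223  17  14 165] [425.8 229.5]
[264 240  11   8  40] [269.  244.6]
[314 246  11   9  44] [319.  251.2]
```

The drawer's knob is at (253,485) in the crop, and its yaw is about 19.6° from the chest edges. There are three green-capped jars (A, B, C), and the only look-alike near them is the orange one. Jar C's cap at (676,428) gives (432,-71), so I'll fetch C first.

>>> carry_out:
  hand: 75
  rows:
    - [152, 292, -20, -48]
    - [152, 292, -20, -48]
    - [152, 292, -20, -48]
    - [152, 292, -20, -48]
    - [152, 292, -20, -48]
    - [152, 292, -20, -48]
    - [152, 292, -20, -48]
    - [152, 292, -20, -48]
    - [152, 292, -20, -48]
    - [152, 292, -20, -48]
    - [152, 292, -100, -48]
    - [152, 292, -140, -48]
    - [152, 292, -170, -48]
    - [152, 292, -170, -48]
    - [152, 292, -170, -48]

```text
time: 3.87
tool_pos: [428.3, -68.2, 122.7]
tcp_rot: [2.421, 1.56, 2.765]
contact_force: [-0.6, 0.1, 0.2]
grip_width: 74.7
```

Run:
```python
from h import *
t=capture('top');s=capture('side');save('top2.png',t);save('side2.png',s)
a=cv2.resize(t[190:290,230:350],None,fx=3.3,fy=3.3,interpolation=cv2.INTER_CUBIC)
b=cv2.resize(s[170:270,240:360],None,fx=3.3,fy=3.3,interpolation=cv2.INTER_CUBIC);save('c2.png',np.hstack([a,b]))
print(jaw(),proj('top',[432,-71,106]),proj('top',get_obs()['tool_pos']))
```

```text
(np.float64(19.7), array([432.1, -70. , 127.5])) [318.8 246.6] [318.8 242.8]
```

View pics/c2.png

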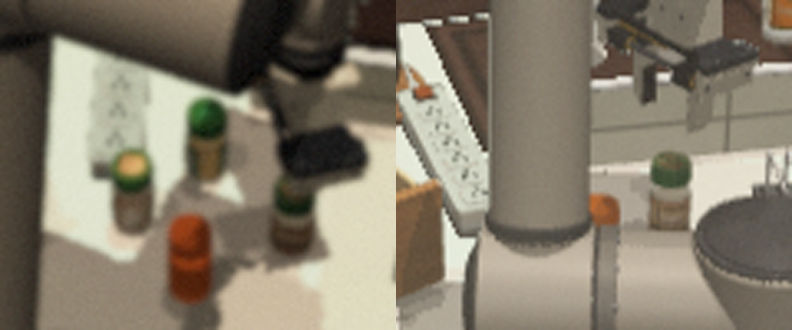

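Every cap looks green in shadow, so the tan tops are glare and all three are the same kind of jar. The gripper is centred over C at (670,155), so I'm going down to grip.

>>> carry_out:
  rows:
    - [0, -1, -30, 0]
    - [0, -1, -61, 0]
    - [0, -1, -61, 0]
    - [0, -1, -61, 0]

```text
time: 4.3
tool_pos: [432.7, -70.9, 67.8]
tcp_rot: [1.996, 1.57, 2.34]
contact_force: [0.1, -0.9, 0.6]
grip_width: 74.7
```

>>> carry_out:
  hand: 0
  rows:
    - [0, 0, 0, 0]
    - [0, 0, 0, 0]
    - [0, 0, 0, 0]
    - [0, 0, 0, 0]
    - [0, 0, 0, 0]
    - [0, 0, 0, 0]
    - [0, 0, 0, 0]
    - [0, 0, 0, 0]
    - [0, 0, 40, 0]
    - [0, 0, 80, 0]
    - [0, 0, 120, 0]
    - [0, 0, 160, 0]
    - [0, 0, 185, 0]
    - [0, 0, 185, 0]
    - [0, 0, 185, 0]

```text
time: 5.55
tool_pos: [433.3, -71.1, 253.8]
tcp_rot: [-0.443, 1.569, -0.099]
contact_force: [0.4, 0.3, -0.8]
grip_width: 0.3
```

The gripper closed on nothing, so I'm looking again.

Run:
```python
from h import *
t=capture('top');s=capture('side');save('top3.png',t);save('side3.png',s)
a=cv2.resize(t[190:290,230:350],None,fx=3.3,fy=3.3,interpolation=cv2.INTER_CUBIC)
b=cv2.resize(s[170:270,240:360],None,fx=3.3,fy=3.3,interpolation=cv2.INTER_CUBIC);save('c3.png',np.hstack([a,b]))
print(jaw(),proj('side',[432,-71,106]),proj('side',[432,-71,0]))
```

```text
(np.float64(19.7), array([432. , -70.6, 251.6])) [322.4 218.9] [321.4 243.2]
```

View pics/c3.png

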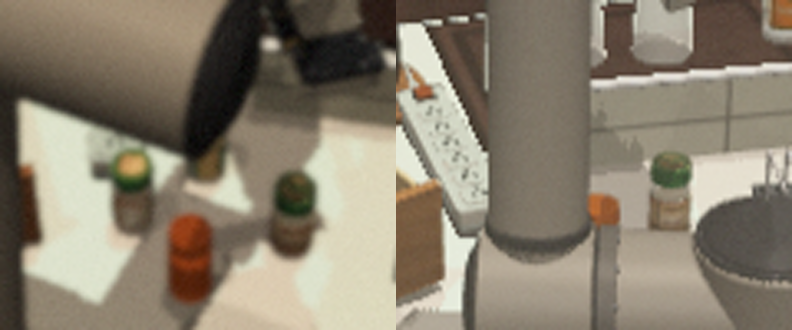

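The jar hasn't moved, still at (295,175) in the crop, so the fingers must have closed above it. I'll compare the real fingertip position with the reported TCP.

Run:
```python
from h import *
ims=[]
for f,cam,p,y in [('side0','side',[200.2,484.9,187.1],67.6),('side2','side',[432.1,-70,127.5],19.7),('top2','top',[432.1,-70,127.5],19.7)]:
    im=cv2.imread(f'pics/{f}.png');c=proj(cam,p);u0,v0=int(c[0])-40,int(c[1])-50
    a=cv2.resize(im[v0:v0+100,u0:u0+80],None,fx=3.3,fy=3.3,interpolation=cv2.INTER_CUBIC)
    j=np.array([np.cos(np.radians(y)),np.sin(np.radians(y)),0])
    w=92 if f=='side0' else 75
    for k,col in [(-w/2,(0,0,255)),(w/2,(255,0,0)),(0,(0,255,0))]:
        q=proj(cam,np.array(p)+k*j);cv2.circle(a,tuple(int(v) for v in ((q-[u0,v0])*3.3)),3,col,-1)
    ims.append(a);print(c)
cv2.imwrite('pics/c4.png',np.hstack(ims))
```

```text
[170.8 260.5]
[322.3 213.9]
[318.8 242.8]
```

View pics/c4.png

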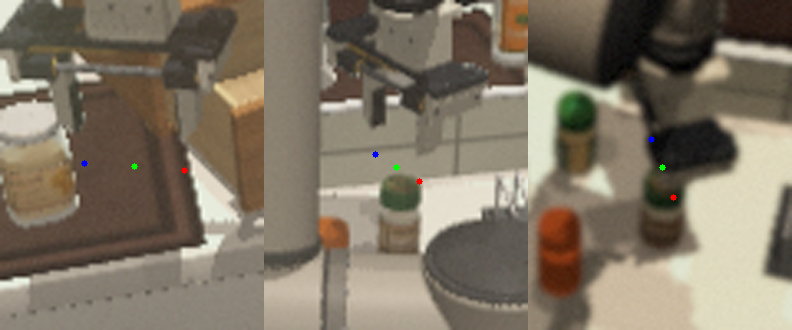

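The fingertips show about 33 mm above the reported TCP: (376,122) against the mark at (376,155), and the same at the start pose. I'll go lower, open wide, and try again at a reported z of about 42.

>>> carry_out:
  hand: 80
  rows:
    - [0, 0, -40, 0]
    - [0, 0, -80, 0]
    - [0, 0, -100, 0]
    - [0, 0, -100, 0]
    - [0, 0, -100, 0]
    - [0, 0, -100, 0]
    - [0, 0, -140, 0]
    - [0, 0, -180, 0]
    - [0, 0, -200, 0]
    - [0, 0, -210, 0]
    - [0, 0, -210, 0]
    - [0, 0, -210, 0]

```text
time: 6.65
tool_pos: [433.1, -71.0, 42.6]
tcp_rot: [2.174, 1.569, 2.518]
contact_force: [0.1, 0.5, 0.7]
grip_width: 75.9
```

>>> carry_out:
  hand: 0
  rows:
    - [0, 0, 0, 0]
    - [0, 0, 0, 0]
    - [0, 0, 0, 0]
    - [0, 0, 0, 0]
    - [0, 0, 0, 0]
    - [0, 0, 0, 0]
    - [0, 0, 0, 0]
    - [0, 0, 0, 0]
    - [0, 0, 0, 0]

```text
time: 7.4
tool_pos: [433.2, -71.1, 42.8]
tcp_rot: [2.202, 1.569, 2.546]
contact_force: [-1.4, -0.6, 4.1]
grip_width: 44.4
```

>>> carry_out:
  rows:
    - [0, 0, 40, 0]
    - [0, 0, 80, 0]
    - [0, 0, 120, 0]
    - [0, 0, 160, 0]
    - [0, 0, 185, 0]
    - [-12, 432, 185, 0]
    - [-12, 432, 185, 0]
    - [-12, 432, 185, 0]
    - [-12, 432, 185, 0]
    - [-12, 432, 185, 0]
    - [-12, 432, 185, 0]
    - [-12, 432, 185, 0]
    - [-12, 432, 185, 0]
    - [-12, 432, 185, 0]
    - [-12, 432, 185, 0]
    - [-12, 432, 185, 0]
    - [-12, 432, 185, 0]
    - [-12, 432, 185, 0]

```text
time: 8.9
tool_pos: [420.5, 361.2, 226.8]
tcp_rot: [3.035, 1.568, -2.902]
contact_force: [-0.2, -0.8, -1.3]
grip_width: 44.5
```

Run:
```python
from h import *
t=capture('top');s=capture('side');save('top5.png',t);save('side5.png',s)
o=get_obs();print(o['grip_width'],jaw())
p=o['tool_pos'];base=[p[0],p[1],p[2]-43];q=proj('side',base);q2=proj('top',base);print(q,q2)
def cr(im,u0,v0):
    return cv2.resize(im[v0:v0+140,u0:u0+130],None,fx=3,fy=3,interpolation=cv2.INTER_CUBIC)
u0,v0=150,150;a=cr(s,u0,v0);b=cr(t,150,150)
for im,qq,c in((a,q,'side'),(b,q2,'top')):
    for k in (0,106):
        w=proj(c,[p[0],p[1],p[2]-43+k]);cv2.circle(im,tuple(int(x) for x in (w-[150,150])*3),3,(255,0,0),-1)
save('c5.png',np.hstack([a,b]))
```

```text
44.153958167819454 (np.float64(19.7), array([421.1, 359.8, 227.4]))
[203.1 218.5] [189.9 226.6]
```

View pics/c5.png

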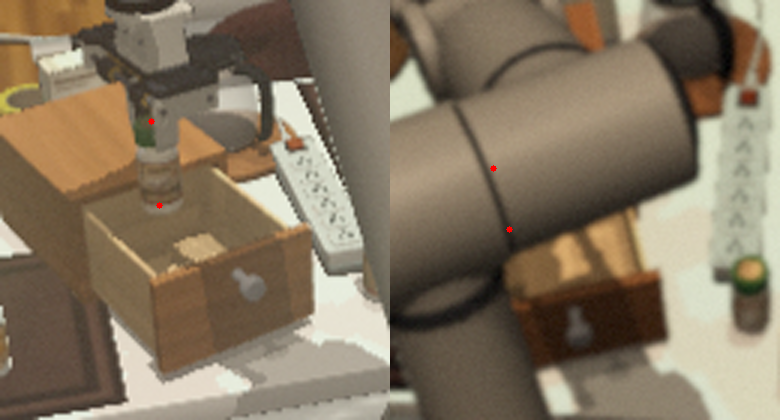

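The jar is held upright with its base at (159,205), which agrees with the base mark. Now lowering it into the drawer.

>>> carry_out:
  rows:
    - [0, 1, -40, 0]
    - [0, 1, -80, 0]
    - [0, 1, -110, 0]
    - [0, 1, -130, 0]
    - [0, 1, -145, 0]
    - [0, 1, -155, 0]
    - [0, 1, -160, 0]
    - [0, 1, -160, 0]
    - [0, 1, -160, 0]

```text
time: 9.75
tool_pos: [421.8, 360.7, 68.3]
tcp_rot: [2.295, 1.57, 2.638]
contact_force: [0.7, 0.2, -1.1]
grip_width: 44.6
```

>>> carry_out:
  hand: 58
  rows:
    - [0, 0, 0, 0]
    - [0, 0, 0, 0]
    - [0, 0, 0, 0]
    - [0, 0, 0, 0]
    - [0, 0, 0, 0]
    - [0, 0, 20, 0]
    - [0, 0, 60, 0]
    - [0, 0, 100, 0]
    - [0, 0, 140, 0]
    - [0, 0, 140, 0]

```text
time: 10.58
tool_pos: [425.0, 363.0, 216.9]
tcp_rot: [0.284, 1.556, 0.627]
contact_force: [0.7, 1.6, 0.2]
grip_width: 58.3
```

```bash
cat > g.py <<'E'
from h import *
print(jaw(),get_obs()['grip_width'])
for cam,box in(('top',(250,200,345,290)),('side',(240,190,330,270))):
    im=capture(cam);save(cam+'_g.png',im);x0,y0,x1,y1=box
    hsv=cv2.cvtColor(im,cv2.COLOR_RGB2HSV)[y0:y1,x0:x1]
    m=cv2.inRange(hsv,(33,70,25),(85,255,255));n,l,st,c=cv2.connectedComponentsWithStats(m)
    for i in range(1,n):
        if st[i,4]>15:
            x,y,w,h,a=st[i];u=x0+x+w/2-.5;v=y0+y+3
            print(cam,st[i],(u,v),onz(cam,u,v,106))
E
python3 g.py
```

```text
(np.float64(19.6), array([425. , 363. , 216.9])) 58.257182159770174
top [ 37  20  11  12 113] (np.float64(292.0), np.int32(223)) [526.2  27.3 106. ]
top [13 39 13  9 53] (np.float64(269.0), np.int32(242)) [436.9  99.6 106. ]
```

>>> carry_out:
  hand: 80
  rows:
    - [28, -263, 0, 0]
    - [28, -263, 0, 0]
    - [28, -263, 0, 0]
    - [28, -263, 0, 0]
    - [28, -263, 0, 0]
    - [28, -263, 0, 0]
    - [28, -263, 0, 0]
    - [28, -263, 0, 0]
    - [28, -263, 0, 0]
    - [28, -263, 0, 0]
    - [28, -263, 0, 0]

```text
time: 11.6
tool_pos: [450.0, 99.4, 209.6]
tcp_rot: [0.732, 1.567, 1.077]
contact_force: [0.1, 0.2, -0.3]
grip_width: 80.1
```

>>> carry_out:
  rows:
    - [0, 0, -40, 0]
    - [0, 0, -80, 0]
    - [0, 0, -120, 0]
    - [0, 0, -150, 0]
    - [0, 0, -167, 0]
    - [0, 0, -167, 0]
    - [0, 0, -167, 0]

```text
time: 12.18
tool_pos: [449.5, 100.4, 42.2]
tcp_rot: [1.318, 1.568, 1.665]
contact_force: [-0.2, -0.1, 0.1]
grip_width: 79.8
```

>>> carry_out:
  hand: 0
  rows:
    - [0, 0, 0, 0]
    - [0, 0, 0, 0]
    - [0, 0, 0, 0]
    - [0, 0, 0, 0]
    - [0, 0, 0, 0]
    - [0, 0, 0, 0]
    - [0, 0, 0, 0]
    - [0, 0, 0, 0]
    - [0, 0, 0, 0]

```text
time: 12.93
tool_pos: [449.7, 100.3, 42.6]
tcp_rot: [1.149, 1.568, 1.495]
contact_force: [-1.8, -1.6, 5.3]
grip_width: 44.5
```

>>> carry_out:
  rows:
    - [0, 0, 40, 0]
    - [0, 0, 80, 0]
    - [0, 0, 120, 0]
    - [0, 0, 160, 0]
    - [0, 0, 180, 0]
    - [-12, 212, 180, 0]
    - [-12, 212, 180, 0]
    - [-12, 212, 180, 0]
    - [-12, 212, 180, 0]
    - [-12, 212, 180, 0]
    - [-12, 212, 180, 0]
    - [-12, 212, 180, 0]
    - [-12, 212, 180, 0]
    - [-12, 212, 180, 0]

```text
time: 14.1
tool_pos: [437.7, 311.1, 222.3]
tcp_rot: [1.424, 1.569, 1.769]
contact_force: [0.2, -1.0, -0.4]
grip_width: 44.4
```

>>> carry_out:
  rows:
    - [0, 0, -40, 0]
    - [0, 0, -80, 0]
    - [0, 0, -110, 0]
    - [0, 0, -130, 0]
    - [0, 0, -145, 0]
    - [0, 0, -152, 0]
    - [0, 0, -154, 0]
    - [0, 0, -154, 0]
    - [0, 0, -154, 0]

```text
time: 14.85
tool_pos: [438.6, 311.0, 69.4]
tcp_rot: [0.8, 1.568, 1.145]
contact_force: [-0.6, -0.4, -0.2]
grip_width: 44.6
```

Releasing, 3 mm lower first, and lifting. I'll check A again before moving on.

>>> carry_out:
  rows:
    - [0, 0, -3, 0]
    - [0, 0, -3, 0]

```text
time: 15.02
tool_pos: [439.2, 311.1, 67.2]
tcp_rot: [0.552, 1.566, 0.897]
contact_force: [0.3, -0.4, -0.0]
grip_width: 44.7
```

>>> carry_out:
  hand: 58
  rows:
    - [0, 0, 0, 0]
    - [0, 0, 0, 0]
    - [0, 0, 0, 0]
    - [0, 0, 0, 0]
    - [0, 0, 0, 0]
    - [0, 0, 20, 0]
    - [0, 0, 60, 0]
    - [0, 0, 100, 0]
    - [0, 0, 140, 0]
    - [0, 0, 140, 0]
    - [0, 0, 140, 0]

```text
time: 15.93
tool_pos: [440.5, 311.8, 209.8]
tcp_rot: [0.322, 1.56, 0.667]
contact_force: [0.4, -0.5, -0.1]
grip_width: 57.8
```

```bash
python3 g.py; python3 -c "
from h import *
t=cv2.imread('pics/top_g.png');s=cv2.imread('pics/side_g.png')
f=lambda im:cv2.resize(im[160:290,170:300],None,fx=3,fy=3,interpolation=cv2.INTER_CUBIC)
cv2.imwrite('pics/c6.png',np.hstack([f(s),f(t)]))"
```

```text
(np.float64(19.7), array([440.5, 311.8, 209.8])) 57.82387758673908
top [ 37  20  11  12 114] (np.float64(292.0), np.int32(223)) [526.2  27.3 106. ]
```

View pics/c6.png

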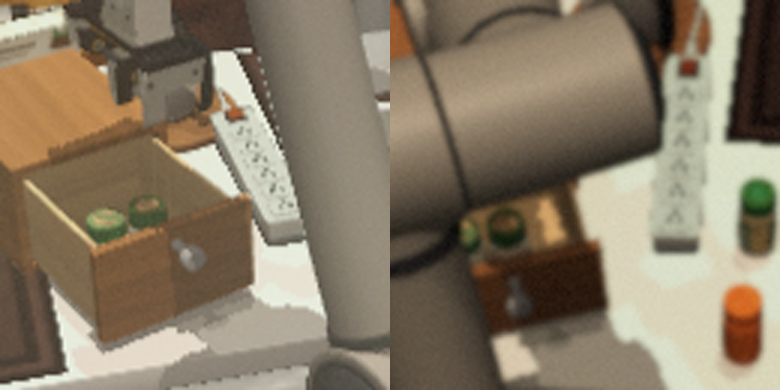

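Both jars stand upright in the drawer, with caps at (107,222) and (147,208). A is unmoved, with its cap at (757,185) in the crop, so I'm fetching A.

>>> carry_out:
  hand: 80
  rows:
    - [90, -285, 0, 0]
    - [90, -285, 0, 0]
    - [90, -285, 0, 0]
    - [90, -285, 0, 0]
    - [90, -285, 0, 0]
    - [90, -285, 0, 0]
    - [90, -285, 0, 0]
    - [90, -285, 0, 0]
    - [90, -285, 0, 0]
    - [90, -285, 0, 0]
    - [90, -285, 0, 0]
    - [90, -285, 0, 0]

```text
time: 17.03
tool_pos: [528.1, 27.5, 206.0]
tcp_rot: [0.982, 1.567, 1.328]
contact_force: [-0.8, -0.2, -0.4]
grip_width: 79.7
```

>>> carry_out:
  rows:
    - [0, 0, -40, 0]
    - [0, 0, -80, 0]
    - [0, 0, -120, 0]
    - [0, 0, -150, 0]
    - [0, 0, -166, 0]
    - [0, 0, -166, 0]
    - [0, 0, -166, 0]

```text
time: 17.62
tool_pos: [527.7, 28.7, 39.9]
tcp_rot: [1.352, 1.567, 1.7]
contact_force: [-0.1, 0.1, -0.3]
grip_width: 79.9
```

>>> carry_out:
  hand: 0
  rows:
    - [0, 0, 0, 0]
    - [0, 0, 0, 0]
    - [0, 0, 0, 0]
    - [0, 0, 0, 0]
    - [0, 0, 0, 0]
    - [0, 0, 0, 0]
    - [0, 0, 0, 0]
    - [0, 0, 0, 0]
    - [0, 0, 0, 0]

```text
time: 18.37
tool_pos: [527.8, 28.6, 40.2]
tcp_rot: [1.239, 1.567, 1.587]
contact_force: [-0.7, -0.2, 4.4]
grip_width: 44.3
```

>>> carry_out:
  rows:
    - [0, 0, 40, 0]
    - [0, 0, 80, 0]
    - [0, 0, 120, 0]
    - [0, 0, 160, 0]
    - [0, 0, 182, 0]
    - [-73, 234, 182, 0]
    - [-73, 234, 182, 0]
    - [-73, 234, 182, 0]
    - [-73, 234, 182, 0]
    - [-73, 234, 182, 0]
    - [-73, 234, 182, 0]
    - [-73, 234, 182, 0]
    - [-73, 234, 182, 0]
    - [-73, 234, 182, 0]
    - [-73, 234, 182, 0]
    - [-73, 234, 182, 0]

```text
time: 19.7
tool_pos: [455.4, 261.3, 222.1]
tcp_rot: [1.314, 1.567, 1.66]
contact_force: [0.1, 0.4, -0.3]
grip_width: 44.4
```

>>> carry_out:
  rows:
    - [0, 0, -40, 0]
    - [0, 0, -80, 0]
    - [0, 0, -110, 0]
    - [0, 0, -130, 0]
    - [0, 0, -145, 0]
    - [0, 0, -155, 0]
    - [0, 0, -158, 0]
    - [0, 0, -158, 0]
    - [0, 0, -158, 0]

```text
time: 20.45
tool_pos: [456.3, 261.2, 65.0]
tcp_rot: [0.907, 1.567, 1.252]
contact_force: [0.1, 0.0, -0.8]
grip_width: 44.8
```

>>> carry_out:
  hand: 58
  rows:
    - [0, 0, -1, 0]
    - [0, 0, -1, 0]
    - [0, 0, -1, 0]
    - [0, 0, -1, 0]
    - [0, 0, -1, 0]
    - [0, 0, 20, 0]
    - [0, 0, 60, 0]
    - [0, 0, 100, 0]
    - [0, 0, 145, 0]
    - [0, 0, 155, 0]
    - [0, 0, 155, 0]

```text
time: 21.37
tool_pos: [458.3, 262.2, 224.7]
tcp_rot: [0.296, 1.559, 0.642]
contact_force: [0.0, 1.0, -0.1]
grip_width: 58.2
```

>>> carry_out:
  hand: 70
  rows:
    - [-112, 16, 0, 90]
    - [-112, 16, 0, 90]
    - [-112, 16, 0, 90]
    - [-112, 16, 0, 90]
    - [-112, 16, 0, 90]
    - [-112, 16, 0, 90]
    - [-112, 16, 0, 90]
    - [-112, 16, 0, 90]
    - [-112, 16, 0, 90]
    - [-112, 16, 0, 90]
    - [-112, 16, 0, 90]
    - [-112, 16, 0, 90]
    - [-112, 16, 0, 90]
    - [-112, 16, 0, 90]
    - [-112, 16, 0, 90]
    - [-112, 16, 0, 90]

```text
time: 22.7
tool_pos: [346.0, 278.0, 224.1]
tcp_rot: [0.385, 1.558, 2.299]
contact_force: [-0.2, -0.4, 0.8]
grip_width: 70.2
```

Run:
```python
from h import *
t=capture('top');s=capture('side');save('top7.png',t);save('side7.png',s);print(jaw())
f=lambda im:cv2.resize(im[160:290,150:280],None,fx=3,fy=3,interpolation=cv2.INTER_CUBIC)
save('c7.png',np.hstack([f(s),f(t)]))
```

```text
(np.float64(109.7), array([346.2, 278.1, 224.4]))
```

View pics/c7.png

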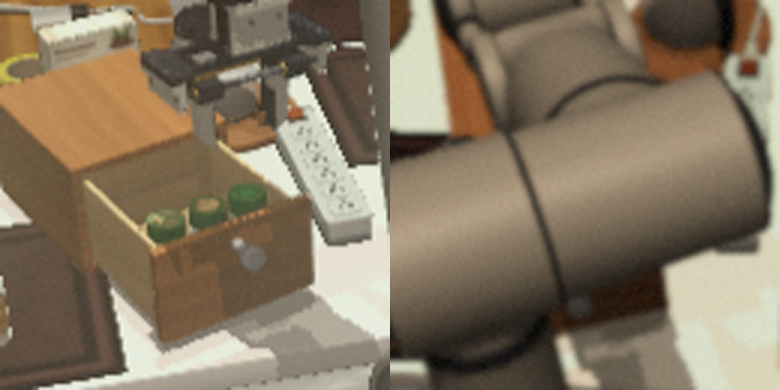

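All three caps show upright in the drawer, at (166,222), (208,208) and (247,196). Next I straddle the knob and push the front.

>>> carry_out:
  rows:
    - [-8, -3, 0, 0]
    - [-8, -3, -40, 0]
    - [-8, -3, -80, 0]
    - [-8, -3, -120, 0]
    - [-8, -3, -150, 0]
    - [-8, -3, -162, 0]
    - [-8, -3, -162, 0]
    - [-8, -3, -162, 0]

```text
time: 23.47
tool_pos: [337.7, 274.9, 62.5]
tcp_rot: [0.432, 1.558, 2.346]
contact_force: [0.6, -0.3, 0.2]
grip_width: 69.7
```

>>> carry_out:
  rows:
    - [4, 1, 0, 0]
    - [9, 3, 0, 0]
    - [14, 5, 0, 0]
    - [19, 7, 0, 0]
    - [24, 8, 0, 0]
    - [29, 10, 0, 0]
    - [34, 12, 0, 0]
    - [40, 14, 0, 0]
    - [46, 16, 0, 0]
    - [53, 19, 0, 0]
    - [60, 21, 0, 0]
    - [67, 24, 0, 0]
    - [74, 26, 0, 0]
    - [81, 29, 0, 0]
    - [88, 31, 0, 0]
    - [95, 34, 0, 0]
    - [101, 36, 0, 0]
    - [106, 38, 0, 0]
    - [110, 39, 0, 0]
    - [112, 40, 0, 0]

```text
time: 25.13
tool_pos: [450.4, 315.0, 62.5]
tcp_rot: [0.401, 1.558, 2.315]
contact_force: [-1.3, -1.7, -0.5]
grip_width: 70.0
```

>>> carry_out:
  rows:
    - [5, 2, 0, 0]
    - [10, 4, 0, 0]
    - [15, 5, 0, 0]
    - [20, 7, 0, 0]
    - [25, 9, 0, 0]
    - [30, 11, 0, 0]
    - [35, 12, 0, 0]
    - [40, 14, 0, 0]
    - [44, 16, 0, 0]
    - [48, 17, 0, 0]
    - [52, 18, 0, 0]
    - [54, 19, 0, 0]

```text
time: 26.13
tool_pos: [505.0, 334.1, 62.4]
tcp_rot: [0.382, 1.559, 2.297]
contact_force: [-1.6, -0.9, 0.0]
grip_width: 70.4
```

>>> carry_out:
  rows:
    - [2, 1, 0, 0]
    - [5, 2, 0, 0]
    - [7, 3, 0, 0]
    - [9, 3, 0, 0]
    - [11, 4, 0, 0]
    - [11, 4, 0, 0]

```text
time: 26.63
tool_pos: [516.6, 338.4, 62.5]
tcp_rot: [0.313, 1.559, 2.227]
contact_force: [-0.1, 0.4, 0.5]
grip_width: 70.2
```

>>> carry_out:
  rows:
    - [2, 1, 0, 0]
    - [4, 1, 0, 0]
    - [5, 2, 0, 0]
    - [5, 2, 0, 0]
    - [5, 2, 0, 0]

```text
time: 27.05
tool_pos: [520.4, 339.8, 62.5]
tcp_rot: [0.541, 1.558, 2.456]
contact_force: [-6.5, -2.8, 2.6]
grip_width: 70.0
```

>>> carry_out:
  rows:
    - [2, 1, 0, 0]
    - [4, 1, 0, 0]
    - [5, 2, 0, 0]
    - [5, 2, 0, 0]
    - [5, 2, 0, 0]

```text
time: 27.47
tool_pos: [524.3, 341.2, 62.6]
tcp_rot: [0.715, 1.557, 2.631]
contact_force: [-4.7, -3.8, 2.8]
grip_width: 69.9
```

>>> carry_out:
  rows:
    - [2, 1, 0, 0]
    - [4, 1, 0, 0]
    - [6, 2, 0, 0]
    - [7, 3, 0, 0]
    - [7, 3, 0, 0]

```text
time: 27.88
tool_pos: [531.7, 344.2, 62.6]
tcp_rot: [0.7, 1.557, 2.615]
contact_force: [0.4, -0.8, 0.3]
grip_width: 70.2
```

>>> carry_out:
  rows:
    - [2, 1, 0, 0]
    - [4, 1, 0, 0]
    - [6, 2, 0, 0]
    - [6, 2, 0, 0]

```text
time: 28.22
tool_pos: [531.9, 344.3, 62.6]
tcp_rot: [1.168, 1.547, 3.086]
contact_force: [-21.6, -11.3, 14.7]
grip_width: 70.0
```

The force rose to about 7 N, dropped to zero, then met a rigid stop at 24 N, so the catch has snapped. I'm backing off and going to the boards.

>>> carry_out:
  rows:
    - [-28, -10, 0, 0]
    - [-28, -10, 0, 0]
    - [-28, -10, 40, 0]
    - [-28, -10, 80, 0]
    - [-28, -10, 120, 0]
    - [-28, -10, 165, 0]
    - [-28, -10, 165, 0]

```text
time: 28.8
tool_pos: [507.5, 336.2, 236.8]
tcp_rot: [0.473, 1.558, 2.391]
contact_force: [0.5, 0.2, 0.7]
grip_width: 70.0
```

>>> carry_out:
  hand: 46
  rows:
    - [-60, -612, 0, -30]
    - [-60, -612, 0, -30]
    - [-60, -612, 0, -30]
    - [-60, -612, 0, -30]
    - [-60, -612, 0, -30]
    - [-60, -612, 0, -30]
    - [-60, -612, 0, -30]
    - [-60, -612, 0, -30]
    - [-60, -612, 0, -30]
    - [-60, -612, 0, -30]
    - [-60, -612, 0, -30]
    - [-60, -612, 0, -30]
    - [-60, -612, 0, -30]
    - [-60, -612, 0, -30]
    - [-60, -612, 0, -30]
    - [-60, -612, 0, -30]
    - [-60, -612, 0, -30]
    - [-60, -612, 0, -30]
    - [-60, -612, 0, -30]
    - [-60, -612, 0, -30]

```text
time: 30.47
tool_pos: [447.9, -274.5, 237.1]
tcp_rot: [0.44, 1.558, 1.836]
contact_force: [0.6, 0.4, 0.3]
grip_width: 45.9
```

Run:
```python
from h import *
t=capture('top');s=capture('side');save('top8.png',t);save('side8.png',s);print(jaw(),get_obs()['grip_width'])
a=cv2.resize(t[170:300,150:280],None,fx=3,fy=3,interpolation=cv2.INTER_CUBIC)
b=cv2.resize(s[130:260,330:460],None,fx=3,fy=3,interpolation=cv2.INTER_CUBIC)
save('c8.png',np.hstack([a,b]))
```

```text
(np.float64(80.0), array([ 447.9, -274.8,  237.1])) 46.12195523382375
```

View pics/c8.png

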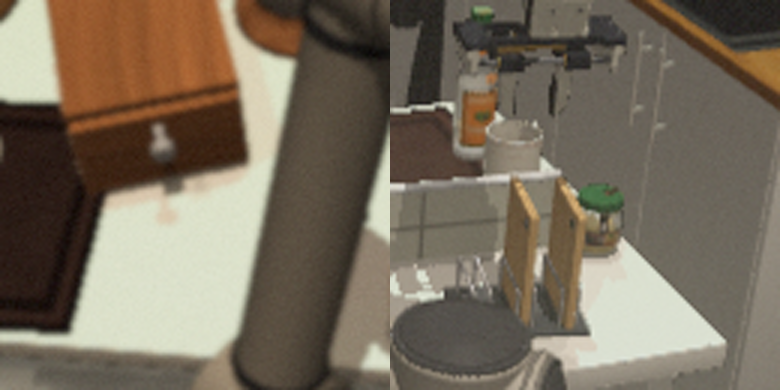

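The drawer is flush with the chest, with its knob at (162,145), and the jaws are centred over board 1 at (525,200). Now gripping board 1.

>>> carry_out:
  rows:
    - [-6, -1, -40, 0]
    - [-6, -1, -80, 0]
    - [-6, -1, -110, 0]
    - [-6, -1, -125, 0]
    - [-6, -1, -132, 0]
    - [-6, -1, -132, 0]
    - [-6, -1, -132, 0]

```text
time: 31.15
tool_pos: [442.6, -275.9, 105.9]
tcp_rot: [0.382, 1.56, 1.778]
contact_force: [0.2, 0.3, 0.3]
grip_width: 46.3
```

>>> carry_out:
  hand: 0
  rows:
    - [0, 0, 0, 0]
    - [0, 0, 0, 0]
    - [0, 0, 0, 0]
    - [0, 0, 0, 0]
    - [0, 0, 0, 0]
    - [0, 0, 0, 0]
    - [0, 0, 0, 0]
    - [0, 0, 0, 0]
    - [0, 0, 0, 0]

```text
time: 31.9
tool_pos: [442.7, -276.0, 106.2]
tcp_rot: [0.359, 1.56, 1.755]
contact_force: [-1.6, 0.7, 2.8]
grip_width: 11.8
```

>>> carry_out:
  rows:
    - [0, 0, 30, 0]
    - [0, 0, 70, 0]
    - [0, 0, 110, 0]
    - [0, 0, 150, 0]
    - [0, 0, 172, 0]
    - [130, 135, 172, -84.8]
    - [130, 135, 172, -84.8]
    - [130, 135, 172, -84.8]
    - [130, 135, 172, -84.8]
    - [130, 135, 172, -84.8]
    - [130, 135, 172, -84.8]
    - [130, 135, 172, -84.8]
    - [130, 135, 172, -84.8]
    - [130, 135, 172, -84.8]
    - [130, 135, 172, -84.8]
    - [130, 135, 172, -84.8]
    - [130, 135, 172, -84.8]
    - [130, 135, 172, -84.8]
    - [130, 135, 172, -84.8]
    - [130, 135, 172, -84.8]

```text
time: 33.57
tool_pos: [572.5, -141.0, 277.8]
tcp_rot: [0.405, 1.561, 0.325]
contact_force: [0.2, -0.1, -1.8]
grip_width: 11.6
```

```bash
python3 -c "
from h import *
print(jaw(),get_obs()['grip_width'])"
```

```text
(np.float64(-4.6), array([ 572.5, -141. ,  277.8])) 11.575137492644748
```

Going down until the base is about 2 mm above the table.

>>> carry_out:
  rows:
    - [0, 0, -40, 0]
    - [0, 0, -80, 0]
    - [0, 0, -120, 0]
    - [0, 0, -145, 0]
    - [0, 0, -160, 0]
    - [0, 0, -170, 0]
    - [0, 0, -175, 0]
    - [0, 0, -177, 0]
    - [0, 0, -177, 0]
    - [0, 0, -177, 0]

```text
time: 34.4
tool_pos: [573.3, -141.3, 102.1]
tcp_rot: [0.283, 1.559, 0.204]
contact_force: [0.9, -0.5, -1.2]
grip_width: 11.9
```

Run:
```python
from h import *
t=capture('top');s=capture('side');save('top9.png',t);save('side9.png',s);print(jaw())
a=cv2.resize(t[150:280,290:420],None,fx=3,fy=3,interpolation=cv2.INTER_CUBIC)
b=cv2.resize(s[130:260,300:430],None,fx=3,fy=3,interpolation=cv2.INTER_CUBIC)
save('c9.png',np.hstack([a,b]))
```

```text
(np.float64(-4.6), array([ 573.2, -141.2,  102.1]))
```

View pics/c9.png

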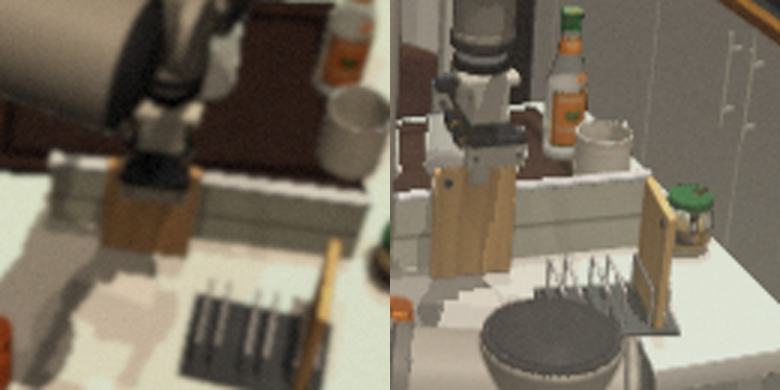

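Run:
```python
from h import *
T=lambda x,y:(290+x/3-.3,150+y/3-.3); S=lambda x,y:(300+(x-390)/3-.3,130+y/3-.3)
for n,x,y in [('L',100,246),('R',189,255)]: print(n,onz('top',*T(x,y),4))
for n,x,y in [('L',434,276),('R',512,271)]: print('s',n,onz('side',*S(x,y),4))
for x,y in [(52,218),(365,255)]: print('panelfoot',onz('top',*T(x,y),0))
```

```text
L [574.6 -86.9   4. ]
R [ 569.7 -197.5    4. ]
s L [581.7 -93.4   4. ]
s R [ 565.3 -198.2    4. ]
panelfoot [617.5 -24.6   0. ]
panelfoot [ 590.9 -415.5   -0. ]
```

>>> carry_out:
  rows:
    - [-4, 0, 0, 0]
    - [-4, 0, -1, 0]
    - [-4, 0, -3, 0]
    - [-4, 0, -3, 0]

```text
time: 34.83
tool_pos: [569.0, -141.2, 98.9]
tcp_rot: [0.294, 1.559, 0.214]
contact_force: [0.2, 0.4, -2.1]
grip_width: 11.7
```

>>> carry_out:
  hand: 30
  rows:
    - [0, 0, 0, 0]
    - [0, 0, 0, 0]
    - [0, 0, 0, 0]
    - [0, 0, 0, 0]
    - [0, 0, 0, 0]
    - [4, 0, 0, 0]
    - [8, -1, 0, 0]
    - [12, -1, 0, 0]
    - [16, -1, 0, 0]
    - [20, -2, 0, 0]
    - [23, -2, 0, 0]
    - [26, -2, 0, 0]
    - [29, -2, 0, 0]
    - [32, -3, 0, 0]
    - [35, -3, 0, 0]
    - [38, -3, 0, 0]
    - [38, -3, 0, 0]
    - [38, -3, 0, 0]
    - [38, -3, 0, 0]

```text
time: 36.42
tool_pos: [606.9, -144.1, 98.8]
tcp_rot: [0.308, 1.559, 0.229]
contact_force: [-0.3, -0.6, -0.1]
grip_width: 30.2
```

>>> carry_out:
  rows:
    - [0, 0, 15, 0]
    - [0, 0, 40, 0]
    - [0, 0, 80, 0]
    - [0, 0, 120, 0]
    - [0, 0, 140, 0]
    - [-181, -186, 140, 84.6]
    - [-181, -186, 140, 84.6]
    - [-181, -186, 140, 84.6]
    - [-181, -186, 140, 84.6]
    - [-181, -186, 140, 84.6]
    - [-181, -186, 140, 84.6]
    - [-181, -186, 140, 84.6]
    - [-181, -186, 140, 84.6]
    - [-181, -186, 140, 84.6]
    - [-181, -186, 140, 84.6]
    - [-181, -186, 140, 84.6]
    - [-181, -186, 140, 84.6]
    - [-181, -186, 140, 84.6]
    - [-181, -186, 140, 84.6]
    - [-181, -186, 140, 84.6]

```text
time: 38.08
tool_pos: [425.7, -330.0, 238.9]
tcp_rot: [0.311, 1.559, 1.706]
contact_force: [-0.1, -1.0, -0.3]
grip_width: 30.0
```

Run:
```python
from h import *
t=capture('top');s=capture('side');save('top10.png',t);save('side10.png',s);print(jaw())
a=cv2.resize(t[150:280,290:420],None,fx=3,fy=3,interpolation=cv2.INTER_CUBIC)
b=cv2.resize(s[130:260,300:430],None,fx=3,fy=3,interpolation=cv2.INTER_CUBIC)
save('c10.png',np.hstack([a,b]))
```

```text
(np.float64(80.0), array([ 425.8, -330.1,  238.9]))
```

View pics/c10.png

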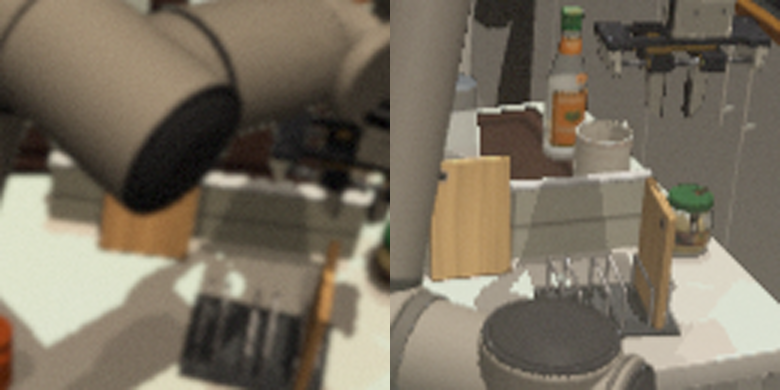

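Board 1 leans on the panel, with its top edge at (475,157) and its foot at (470,276) in the side crop. Now board 2.

>>> carry_out:
  hand: 46
  rows:
    - [0, 0, 0, 0]
    - [0, 0, 0, 0]
    - [0, 0, 0, 0]
    - [0, 0, -40, 0]
    - [0, 0, -80, 0]
    - [0, 0, -110, 0]
    - [0, 0, -125, 0]
    - [0, 0, -133, 0]
    - [0, 0, -133, 0]
    - [0, 0, -133, 0]

```text
time: 39.02
tool_pos: [426.2, -330.5, 106.6]
tcp_rot: [0.252, 1.56, 1.648]
contact_force: [0.6, 0.0, 1.0]
grip_width: 45.9
```

>>> carry_out:
  hand: 0
  rows:
    - [0, 0, 0, 0]
    - [0, 0, 0, 0]
    - [0, 0, 0, 0]
    - [0, 0, 0, 0]
    - [0, 0, 0, 0]
    - [0, 0, 0, 0]
    - [0, 0, 0, 0]
    - [0, 0, 0, 0]
    - [0, 0, 0, 0]

```text
time: 39.77
tool_pos: [426.3, -330.6, 106.9]
tcp_rot: [0.221, 1.56, 1.616]
contact_force: [-0.8, 0.1, 3.8]
grip_width: 11.9
```

Run:
```python
from h import *
T=lambda x,y:(290+x/3-.3,150+y/3-.3); S=lambda x,y:(300+(x-390)/3-.3,130+y/3-.3)
for z in (152,157,162): print('topR',z,onz('side',*S(509,157),z))
print('bR',onz('side',*S(510,271),0),onz('top',*T(190,257),0),onz('top',*T(99,248),0))
```

```text
topR 152 [ 611.3 -203.6  152. ]
topR 157 [ 602.  -199.7  157. ]
topR 162 [ 592.7 -195.9  162. ]
bR [ 572.3 -198.3    0. ] [ 569.8 -199.2    0. ] [574.4 -85.9   0. ]
```

>>> carry_out:
  rows:
    - [0, 0, 30, 0]
    - [0, 0, 70, 0]
    - [0, 0, 110, 0]
    - [0, 0, 150, 0]
    - [0, 0, 172, 0]
    - [132, 60, 172, -84.6]
    - [132, 60, 172, -84.6]
    - [132, 60, 172, -84.6]
    - [132, 60, 172, -84.6]
    - [132, 60, 172, -84.6]
    - [132, 60, 172, -84.6]
    - [132, 60, 172, -84.6]
    - [132, 60, 172, -84.6]
    - [132, 60, 172, -84.6]
    - [132, 60, 172, -84.6]
    - [132, 60, 172, -84.6]
    - [132, 60, 172, -84.6]
    - [132, 60, 172, -84.6]
    - [132, 60, 172, -84.6]
    - [132, 60, 172, -84.6]

```text
time: 41.43
tool_pos: [558.2, -270.6, 278.5]
tcp_rot: [0.27, 1.561, 0.192]
contact_force: [-0.1, -0.1, -2.5]
grip_width: 11.6
```

>>> carry_out:
  rows:
    - [0, 0, -40, 0]
    - [0, 0, -80, 0]
    - [0, 0, -120, 0]
    - [0, 0, -145, 0]
    - [0, 0, -160, 0]
    - [0, 0, -170, 0]
    - [0, 0, -176, 0]
    - [0, 0, -179, 0]
    - [0, 0, -179, 0]
    - [0, 0, -179, 0]

```text
time: 42.27
tool_pos: [558.9, -271.0, 100.7]
tcp_rot: [0.132, 1.559, 0.055]
contact_force: [-0.7, 0.0, -1.6]
grip_width: 11.8
```

Run:
```python
from h import *
print(jaw(),get_obs()['contact_force'].round(1))
for c in('top','side'):
    im=capture(c);save(c+'11.png',im)
    hsv=cv2.cvtColor(im,cv2.COLOR_RGB2HSV);x0,y0,x1,y1=(315,190,405,250) if c=='top' else (300,175,400,235)
    m=cv2.inRange(hsv[y0:y1,x0:x1],(8,60,90),(25,255,255))
    n,l,st,cc=cv2.connectedComponentsWithStats(m)
    for i in range(1,n):
        if st[i,4]>60:
            pts=np.argwhere(l==i)[:,::-1].astype(np.float32)+[x0,y0];bx=[pts[np.argmax(pts@d)] for d in ([-1,1],[1,1],[1,-1],[-1,-1])]
            print(c,st[i],[list(b) for b in bx],onz(c,*bx[0],0),onz(c,*bx[1],0))
```

```text
(np.float64(-4.4), array([ 558.9, -271. ,  100.7])) [-0.7  0.  -1.6]
top [ 68   0  17  16 128] [[np.float64(383.0), np.float64(204.0)], [np.float64(399.0), np.float64(195.0)], [np.float64(398.0), np.float64(190.0)], [np.float64(389.0), np.float64(192.0)]] [ 734.5 -317.8    0. ] [ 787.5 -383.6    0. ]
top [84  0  6 19 74] [[np.float64(400.0), np.float64(205.0)], [np.float64(404.0), np.float64(208.0)], [np.float64(404.0), np.float64(190.0)], [np.float64(401.0), np.float64(190.0)]] [ 734.7 -383.8    0. ] [ 720.4 -398.2    0. ]
top [   0    6   54   54 1550] [[np.float64(319.0), np.float64(249.0)], [np.float64(368.0), np.float64(243.0)], [np.float64(356.0), np.float64(199.0)], [np.float64(315.0), np.float64(207.0)]] [496.9 -75.    0. ] [ 539.1 -253.7   -0. ]
top [ 60  34  30  19 256] [[np.float64(375.0), np.float64(241.0)], [np.float64(404.0), np.float64(235.0)], [np.float64(404.0), np.float64(229.0)], [np.float64(385.0), np.float64(224.0)]] [ 550.4 -279.7   -0. ] [ 587.3 -388.1   -0. ]
side [ 44   5  31  41 941] [[np.float64(345.0), np.float64(220.0)], [np.float64(370.0), np.float64(217.0)], [np.float64(374.0), np.float64(182.0)], [np.float64(350.0), np.float64(180.0)]] [ 566.6 -219.     0. ] [ 560.9 -325.8    0. ]
side [  11    6   30   43 1118] [[np.float64(313.0), np.float64(222.0)], [np.float64(340.0), np.float64(220.0)], [np.float64(339.0), np.float64(182.0)], [np.float64(312.0), np.float64(184.0)]] [587.3 -89.6   0. ] [ 572.2 -199.5    0. ]
```

>>> carry_out:
  rows:
    - [-1, 0, -1, 0]
    - [-1, 0, -2, 0]
    - [-1, 0, -2, 0]

```text
time: 42.62
tool_pos: [558.0, -271.1, 99.1]
tcp_rot: [0.092, 1.558, 0.015]
contact_force: [-0.2, -0.4, -0.4]
grip_width: 11.7
```

>>> carry_out:
  hand: 30
  rows:
    - [0, 0, 0, 0]
    - [0, 0, 0, 0]
    - [0, 0, 0, 0]
    - [0, 0, 0, 0]
    - [0, 0, 0, 0]
    - [4, 0, 0, 0]
    - [8, -1, 0, 0]
    - [12, -1, 0, 0]
    - [16, -1, 0, 0]
    - [20, -2, 0, 0]
    - [23, -2, 0, 0]
    - [26, -2, 0, 0]
    - [29, -2, 0, 0]
    - [32, -3, 0, 0]
    - [35, -3, 0, 0]
    - [38, -3, 0, 0]
    - [38, -3, 0, 0]
    - [38, -3, 0, 0]
    - [38, -3, 0, 0]

```text
time: 44.2
tool_pos: [595.9, -274.0, 99.1]
tcp_rot: [0.1, 1.559, 0.023]
contact_force: [0.5, 1.3, -0.2]
grip_width: 30.2
```

>>> carry_out:
  rows:
    - [0, 0, 15, 0]
    - [0, 0, 40, 0]
    - [0, 0, 80, 0]
    - [0, 0, 120, 0]
    - [0, 0, 150, 0]
    - [-140, 300, 180, 0]
    - [-140, 300, 180, 0]
    - [-140, 300, 180, 0]
    - [-140, 300, 180, 0]
    - [-140, 300, 180, 0]
    - [-140, 300, 180, 0]
    - [-140, 300, 180, 0]
    - [-140, 300, 180, 0]
    - [-180, 500, 180, 0]
    - [-180, 500, 180, 0]
    - [-180, 500, 180, 0]
    - [-180, 500, 180, 0]
    - [-180, 500, 180, 0]
    - [-180, 500, 180, 0]
    - [-180, 500, 180, 0]

```text
time: 45.87
tool_pos: [415.0, 227.5, 279.1]
tcp_rot: [0.089, 1.559, 0.016]
contact_force: [-0.3, -1.6, -0.2]
grip_width: 30.3
```

Run:
```python
from h import *
t=capture('top');s=capture('side');save('top12.png',t);save('side12.png',s);print(jaw(),get_obs()['time'])
a=cv2.resize(t[185:285,265:445],(390*2//2,217),interpolation=cv2.INTER_CUBIC)
a=cv2.resize(t[180:300,180:440],None,fx=3,fy=3,interpolation=cv2.INTER_CUBIC)[:, :780]
b=cv2.resize(s[160:240,290:420],None,fx=3,fy=3,interpolation=cv2.INTER_CUBIC);c=cv2.resize(s[190:270,170:300],None,fx=3,fy=3,interpolation=cv2.INTER_CUBIC)
a=cv2.resize(a,(780,360));save('c12.png',np.vstack([a,np.hstack([b,c])]))
```

```text
(np.float64(-4.4), array([415.9, 225.5, 279.1])) 45.9667
```

View pics/c12.png

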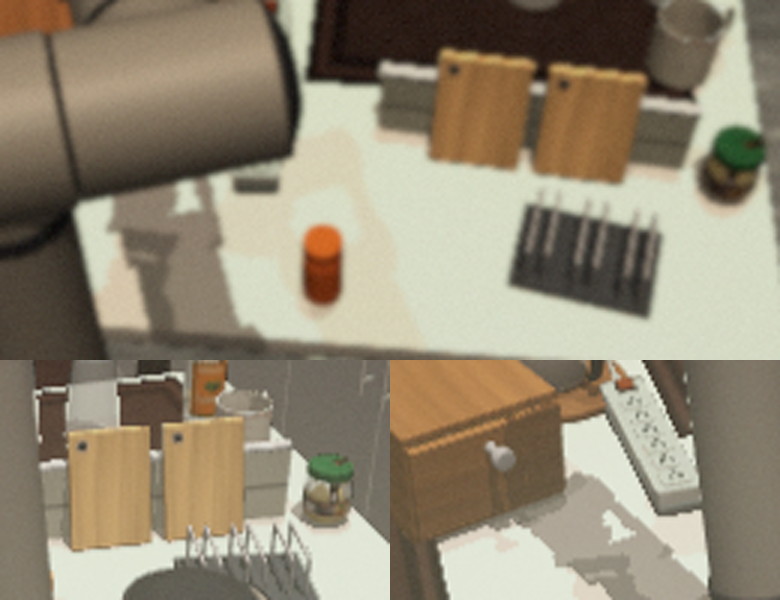

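All three jars are gone from the table and the drawer is flush, with its knob at (500,455). Both boards lean side by side with a gap, spanning (430–534) and (534–644). I'm triangulating the corners to get the slants before handing in.

Run:
```python
from h import *
T=lambda x,y:('top',180+x/3-.3,180+y/3-.3); S=lambda x,y:('side',290+x/3-.3,160+(y-360)/3-.3)
ex=np.array([.996,-.084,0])
for n,tl,tr,bl,br in [('b1',((441,50),(69,430)),((534,62),(149,426)),((430,160),(70,549)),((518,168),(150,543))),('b2',((548,67),(163,423)),((644,75),(243,417)),((534,173),(166,538)),((624,182),(242,530)))]:
    P=[tri(T(*a),S(*b)) for a,b in (tl,tr,bl,br)]
    for p in P: print(n,p[0],p[1],'depth',((p[0]-[602,-208,0])@ex).round(1))
    v=(P[0][0]+P[1][0]-P[2][0]-P[3][0])/2;print('len',np.linalg.norm(v).round(1),'tilt',np.degrees(np.arctan2(v@ex,v[2])).round(1))
```

```text
b1 [607.9 -89.8 165.7] 2.3 depth -4.1
b1 [ 604.6 -199.4  157.9] 2.7 depth 1.9
b1 [567.3 -85.1   7.9] 4.8 depth -44.9
b1 [ 568.5 -196.8   -0.7] 0.1 depth -34.3
len 162.8 tilt 13.7
b2 [ 591.2 -213.9  166.4] 1.4 depth -10.3
b2 [ 592.2 -326.4  160. ] 4.6 depth 0.2
b2 [ 553.2 -214.    12.5] 2.0 depth -48.1
b2 [ 552.4 -324.1    7.6] 2.3 depth -39.6
len 158.0 tilt 14.2
```

Run:
```python
from h import *
t=cv2.imread('pics/top12.png')[:,:,::-1].astype(float);s=cv2.imread('pics/side12.png')[:,:,::-1].astype(float)
for u in (338,374): print('top',u,[(v,t[v,u-4:u+5].mean(0).round().astype(int).tolist()) for v in range(192,210)])
for u in (327,357): print('side',u,[(v,s[v,u-4:u+5].mean(0).round().astype(int).tolist()) for v in range(176,192)])
# predicted rows for model: theta, at y mid
for n,y0 in (('b1',66),('b2',-64)):
  for th in (8,10,12,14,16,18):
    a=np.radians(th);d=112*np.tan(a)
    P=lambda dx,z:np.array([602,-208,0])+dx*np.array([.996,-.084,0])+y0*np.array([.084,.996,0])+[0,0,z]
    q={'fb':(-d-12*np.cos(a),12*np.sin(a)),'ft':(-d-12*np.cos(a)+160*np.sin(a),12*np.sin(a)+160*np.cos(a)),'rt':(-d+160*np.sin(a),160*np.cos(a))}
    print(n,th,{k:(proj('top',P(*v))[1],proj('side',P(*v))[1]) for k,v in q.items()})
```

```text
top 338 [(192, [40, 26, 20]), (193, [40, 25, 19]), (194, [40, 27, 21]), (195, [43, 28, 22]), (196, [61, 45, 31]), (197, [109, 87, 54]), (198, [164, 134, 82]), (199, [187, 151, 90]), (200, [173, 134, 78]), (201, [152, 112, 65]), (202, [143, 102, 59]), (203, [142, 100, 59]), (204, [142, 101, 59]), (205, [143, 101, 58]), (206, [143, 100, 58]), (207, [144, 102, 59]), (208, [145, 103, 60]), (209, [144, 102, 58])]
top 374 [(192, [41, 27, 22]), (193, [40, 26, 21]), (194, [41, 26, 20]), (195, [42, 26, 21]), (196, [42, 27, 22]), (197, [42, 28, 21]), (198, [40, 26, 19]), (199, [42, 28, 20]), (200, [46, 31, 24]), (201, [74, 56, 38]), (202, [132, 107, 67]), (203, [181, 149, 92]), (204, [188, 152, 91]), (205, [164, 126, 74]), (206, [144, 104, 60]), (207, [139, 99, 57]), (208, [139, 100, 59]), (209, [139, 100, 57])]
side 327 [(176, [163, 157, 143]), (177, [162, 156, 142]), (178, [161, 155, 140]), (179, [162, 152, 138]), (180, [162, 151, 137]), (181, [162, 152, 138]), (182, [193, 174, 145]), (183, [203, 174, 127]), (184, [187, 154, 105]), (185, [179, 145, 99]), (186, [179, 146, 98]), (187, [180, 14
[... 1525 characters left out ...]
(237.3), np.float64(218.0)), 'ft': (np.float64(204.1), np.float64(180.2)), 'rt': (np.float64(202.0), np.float64(179.4))}
b2 12 {'fb': (np.float64(238.1), np.float64(218.4)), 'ft': (np.float64(203.9), np.float64(180.2)), 'rt': (np.float64(201.8), np.float64(179.4))}
b2 14 {'fb': (np.float64(238.9), np.float64(218.8)), 'ft': (np.float64(203.7), np.float64(180.2)), 'rt': (np.float64(201.8), np.float64(179.6))}
b2 16 {'fb': (np.float64(239.7), np.float64(219.2)), 'ft': (np.float64(203.7), np.float64(180.3)), 'rt': (np.float64(201.8), np.float64(179.8))}
b2 18 {'fb': (np.float64(240.5), np.float64(219.7)), 'ft': (np.float64(203.6), np.float64(180.4)), 'rt': (np.float64(201.9), np.float64(180.0))}
```

Run:
```python
from h import *
for f,c,us,r in (('top12','top',(338,373),(224,246)),('side12','side',(327,357),(210,228))):
    im=cv2.imread(f'pics/{f}.png').astype(float)
    for u in us:
        sat=[(im[v,u-3:u+4,2]-im[v,u-3:u+4,0]).mean() for v in range(*r)]
        hi=np.median(sat[:5]);lo=np.median(sat[-4:]);h=(hi+lo)/2;i=[k for k in range(len(sat)-1) if sat[k]>=h>sat[k+1]][0]
        row=r[0]+i+(sat[i]-h)/(sat[i]-sat[i+1])
        p=onz(c,u,row,3);dep=(p-[602,-208,3])@np.array([.996,-.084,0]);d=-dep-11.6
        print(c,u,round(row,1),p,'d',d.round(1),'tilt',np.degrees(np.arctan(d/112)).round(1))
```

```text
top 338 234.4 [ 567.4 -143.     3. ] d 28.3 tilt 14.2
top 373 239.2 [ 555.8 -272.1    3. ] d 29.0 tilt 14.5
side 327 221.8 [ 569.  -142.6    3. ] d 26.8 tilt 13.4
side 357 217.9 [ 564.2 -269.9    3. ] d 20.8 tilt 10.5
```

```bash
python3 -c "
from h import *
print(get_obs()['time']);print(close_job())"
```

```text
45.9667
the job is handed in; nothing more can be done
None
```

I handed the job in at 46 s of the 210 s allowed. All three green-capped spice jars are in the drawer, the drawer is pushed home, and both serving boards lean side by side on the splash panel.

- **Jars:** I set each one upright in the open part of the drawer, and a picture before closing showed all three standing. I left the orange look-alike, mustard and honey alone. The last pictures still show the orange one and the mustard; honey wasn't in the last close view.
- **Drawer:** The push force rose to about 7 N, dropped to zero, then met a rigid stop at about 24 N. The last pictures show the drawer flush with the chest. I didn't see the jars again after closing it.
- **Boards:** Only two were in the rack. Each board's foot is about 28 mm from the panel, with a gap of about 20 mm between the boards.

**What failed or disagreed:**
- **First jar grasp:** It closed on nothing. The real fingertips sit about 33 mm above the reported tool point, so I allowed for that from then on; every later grasp held.
- **Board slant:** The top view gives 14.2° and 14.5°, and the side view gives 13.4° and 10.5°. The 10.5° for board 2 is the outlier, where one pixel is about 6 mm. The arm's placing position for both boards also points to about 15°.

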